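# Show a colleague which truffle the customer chose

### The arm

A 6-joint arm with a two-finger parallel gripper is mounted at the origin on a cart in front of the work surface, level with it; the furniture and walls round the work are solid. World frame = base frame: x ahead of the robot, y to its left, z up, the work surface at z = 0. Lengths are in m, angles in rad, forces in N, time in s.
With the tool pointing down it reaches from about 0.375 to 0.9 m from the base axis. Payload 3.1 kg.
Tool frame: the origin (TCP) lies on the front face of the gripper's body, between the roots of the fingers; the fingertips stand 73 mm ahead of it and the grasp point (between the pads) lies 54 mm ahead of it (manip.tips_ahead is the distance from the TCP to the fingertips, in m); z points along the fingers, y is the line along which they close (so a half turn about z gives the same grasp; the last joint's range is limited). The gripper opens to 85 mm and grips with 20 to 120 N. Pads are 22 mm wide; open, the fingers measure 114 mm over their backs; the gripper's body (76 mm by 85 mm) begins 54 mm behind the grasp point. The pads swing forward as they close: fully open they stand 13 mm farther back than shut.
Start: joints at [1.03, 0.527, 1.433, -0, 1.181, -0.178], TCP at [0.222, 0.584, 0.304] pointing down, gripper open.
Joint ranges: [-3.08, 3.08], [-0.75, 2.2], [0.22, 2.44], [-1.43, 4.57], [0, 2.65], [-2.85, 2.85]. Speed limits (rad/s): [2.79, 2.79, 3.14, 3.14, 3.14, 3.14].

### API

Orientations are given as a unit quaternion [x, y, z, w].
In Python, from station import sense, eyes, workorder, manip gives the robot as it stands.
- The arm moves only by the shell command python3 -m inch 'ROWS' [OPENING] [FORCE]. ROWS is JSON, a list of rows, each an object of numbers: "dx", "dy", "dz": the shift along the tool's x, y, z in cm; "wx", "wy", "wz": the turn, a rotation vector about the tool's x, y, z in degrees. In form: [{"dx": .., "dy": .., "dz": .., "wx": .., "wy": .., "wz": ..}, ...]. A call has 1 to 10 rows; each row shifts and turns the commanded pose from where the row before left it, along the tool's axes as they then stand; what a row does not reach is not made up. A row lasts 1/8 s, in which the tool goes at most 62.5 mm and 10.7 degrees, less where a joint would pass 70% of its speed; a pose out of reach is approached as far as the arm can. A call with a gripper value outside its range is refused whole. OPENING is the opening, from 0 (shut) to 1 (fully open), set as the call begins (- or left out, the last holds). The fingers move at their own pace and stop on an object; FORCE is the grip in N (left out, the last holds). Time passes only in rows, so rows that do not move let the fingers close. It gives the time, the measured TCP pose, the force, the opening and the grip force at its end, in the units of the state.
- sense(): the state, without advancing time (a new reading comes with each control period).
- eyes.snapshot(name): name is "side" or "top" or "wrist"; returns the picture (480x640x3 uint8, red, green, blue); there is no depth.
- eyes.camera_params(name): a dict with "fx", "fy", "cx", "cy" (pixels), "rvec" (rotation vector, rad) and "tvec" (3), from world to camera coordinates, as OpenCV has them. Camera axes: x right, y down, z forward; pixel columns grow to the right and rows downward; lengths in m; the calibration is good to about 2 mm. A picture is of the moment at which its call begins: read the wrist's pose just before it. camera_params takes no time and is no camera call; for the wrist camera it gives the pose at the moment of the call.
- workorder.sign_off(): hands the job in; it is judged then, once.
The state is a dict: "t": time; "q": joint angles; "qd": joint speeds; "tau": joint torques, N m; "tcp_pos": TCP position; "tool_rot": TCP orientation; "force": force on the tool from outside, world axes, zero at the start; "ft_torque": the same for the moment, N m; "finger_gap": opening from 0.0 (shut) to 1.0 (fully open); "gripper_force": force on a finger pad.
Only numpy, scipy, OpenCV 4.12 (cv2) and the standard library are available. Lean on these libraries where they do the work, as an engineer would, in place of code of your own. Each camera call takes 0.05 s, during which the arm holds its last target. There are 200 camera calls.

### The job

A customer has chosen the pink truffle with the red fleck, and your colleague will come from the back to take it out. With the fingertips push the clear sliding panel over that truffle fully open and leave the other panel shut, then ring the counter bell by pressing its button, then point straight down at the truffle with the fingertips centred just above it, a centimetre or three clear, hold still there for a couple of seconds, and finish still pointing. Push gently, neither pinch nor lift anything, do not touch any truffle, and leave the things round about where they are.

Things in the scene. Friction and masses are not known exactly. Their poses are not given: they have to be found in the camera images.
- truffle_case: Truffle case, fixed: dark wood plinth, clear walls, brass rails; 156 (x) by 284 (y) by 73 mm high. Origin: centre of underside; +x to the back, +y to its left end. White board with 8 brown paper cups at x = -24, 24, y = -98, -54, 54, 98 mm, a truffle in each, tops 40 mm high. Left clear panel covers y > 0, right one y < 0. Brass end rims, 56 mm high, at y = -135 and 135 mm.
- left_panel (a joint): Left clear panel (upper track, sheet 65 to 68 mm high) over the half y > 0 of the case: 0 = shut, grows as it slides towards the case's -y over the right panel, stop at 0.104 m (fully open). Takes 1 to 3 N to slide and stays where it is left. When open its outer edge stands at y = 24 mm of the case.
- left_panel_pull (a point): Top centre of the left panel's pull: an upright brass rib, 90 mm along the case's x, 6 mm thick, top 92 mm above the counter, 21 mm above its foot strip (16 mm wide); at y = 120 mm of the case when shut. It moves with the panel. Push its outer face towards the middle of the case.
- right_panel (a joint): Right clear panel (lower track, sheet 57.5 to 60.5 mm high) over the half y < 0 of the case: 0 = shut, grows as it slides towards the case's +y under the left panel, stop at 0.104 m (fully open). Takes 1 to 3 N to slide and stays where it is left. When open its outer edge stands at y = -24 mm of the case.
- right_panel_pull (a point): Top centre of the right panel's pull: the same brass rib as on the left one, its top 84.5 mm above the counter; 120 mm from the case's centre when shut. It moves with the panel. Push its outer face towards the middle of the case.
- pink_red_truffle_top (a point): Top of the chosen truffle: the only pink one with a red fleck on top; a ball of 28 mm with a flat foot, 25 mm high, loose in its paper cup. It may stand in any of the eight cups, under either panel.
- counter_bell: Service bell, fixed to the counter: silver dome on a dark foot, 82 mm across, 60 mm high with its button. Origin: centre of its underside.
- counter_bell_button (a joint): Button on top of the bell: 0 = up, 0.0035 m = fully pressed, springs back. 13 mm across, on the bell's centre axis, its top 60 mm above the counter when up. Pressing it down by about 3 mm (5 to 8 N) rings the bell.
- pink_yellow_truffle: Truffle, pink with a yellow fleck, 28 mm across and 25 mm high, loose in a paper cup in the case. Not the chosen one. Origin: centre of its foot.
- milk_red_truffle_a: Truffle, milk-brown with a red fleck, 28 mm across and 25 mm high, loose in a paper cup in the case. Not the chosen one. Origin: centre of its foot.
- milk_red_truffle_b: Truffle, milk-brown with a red fleck, 28 mm across and 25 mm high, loose in a paper cup in the case. Not the chosen one. Origin: centre of its foot.
- dark_white_truffle_a: Truffle, dark brown with a white fleck, 28 mm across and 25 mm high, loose in a paper cup in the case. Not the chosen one. Origin: centre of its foot.
- dark_white_truffle_b: Truffle, dark brown with a white fleck, 28 mm across and 25 mm high, loose in a paper cup in the case. Not the chosen one. Origin: centre of its foot.
- dark_yellow_truffle_a: Truffle, dark brown with a yellow fleck, 28 mm across and 25 mm high, loose in a paper cup in the case. Not the chosen one. Origin: centre of its foot.
- dark_yellow_truffle_b: Truffle, dark brown with a yellow fleck, 28 mm across and 25 mm high, loose in a paper cup in the case. Not the chosen one. Origin: centre of its foot.
- pink_red_truffle: The chosen truffle itself (pink, red fleck). Origin: centre of its foot.
- ballotin_b: Bystander: plum-coloured folded card box, 67 x 93 x 46 mm, to the left of the case. Origin: centre of its underside.
- sweet_jar: Bystander: jar of marshmallows with a white lid, 69 mm across, 107 mm high, behind the bell. Origin: centre of its underside.
- card_block: Bystander: block of cream cards on a stand, 34 x 58 x 38 mm, behind the bell and to the right. Origin: centre of its underside.

How it is judged:
On the way, in this order (a step that is already met when the one before it is completed fails the run):
1. the panel over the pink truffle with the red fleck is fully open, the other one shut, the bell's button not pressed (((y of pink_red_truffle_top in the frame of truffle_case above 0 m and value of joint left_panel above 0.092 m and value of joint right_panel below 0.03 m) or (y of pink_red_truffle_top in the frame of truffle_case below 0 m and value of joint right_panel above 0.092 m and value of joint left_panel below 0.03 m)) and value of joint counter_bell_button below 0.001 m), for 0.2 s.
2. the bell is rung: its button is pressed down (value of joint counter_bell_button above 0.0022 m and ((y of pink_red_truffle_top in the frame of truffle_case above 0 m and value of joint left_panel above 0.092 m and value of joint right_panel below 0.03 m) or (y of pink_red_truffle_top in the frame of truffle_case below 0 m and value of joint right_panel above 0.092 m and value of joint left_panel below 0.03 m))), for 0.02 s.
3. the fingertips point at the chosen truffle from just above it, for 1.5 s (all of step 1 and horizontal distance between the grasp point and pink_red_truffle_top below 0.018 m and z of the grasp point in the frame of truffle_case between 0.06 and 0.112 m), for 1.5 s.
At the end, for the whole second after the job is handed in: Still pointing, touching nothing: grasp point (19 mm behind the fingertips) within 18 mm of the chosen truffle's axis and 60 to 112 mm above the counter (tips about 1 to 50 mm above it); its panel open 92 mm or more, the other under 30 mm; bell button up; no truffle moved 8 mm (all of step 3 and distance of each of pink_red_truffle, pink_yellow_truffle, milk_red_truffle_a, milk_red_truffle_b, dark_white_truffle_a, dark_white_truffle_b, dark_yellow_truffle_a, dark_yellow_truffle_b from where it was at the start of the episode below 0.008 m).
It fails at once if a truffle is touched (contact force between any of pink_red_truffle, pink_yellow_truffle, milk_red_truffle_a, milk_red_truffle_b, dark_white_truffle_a, dark_white_truffle_b, dark_yellow_truffle_a, dark_yellow_truffle_b and the fingers above 0.15 N or contact force between any of pink_red_truffle, pink_yellow_truffle, milk_red_truffle_a, milk_red_truffle_b, dark_white_truffle_a, dark_white_truffle_b, dark_yellow_truffle_a, dark_yellow_truffle_b and the arm above 0.15 N).
It fails at once if a truffle is moved or lifted (distance of any of pink_red_truffle, pink_yellow_truffle, milk_red_truffle_a, milk_red_truffle_b, dark_white_truffle_a, dark_white_truffle_b, dark_yellow_truffle_a, dark_yellow_truffle_b from where it was at the start of the episode above 0.01 m).
It fails at once if a bystander (card box, jar, card block) is moved (distance of any of ballotin_b, sweet_jar, card_block from where it was at the start of the episode above 0.015 m).
It fails at once if the case or a panel's pull is rammed or pinched (over 35 N) (contact force between the fingers and truffle_case above 35 N).
It fails at once if the bell is struck with more than 35 N (contact force between the fingers and counter_bell above 35 N).
It also fails if it takes over 53 s, if anything falls off the work surface, if the arm or the gripper's body presses on something with over 40 N, if the wrist force passes 120 N, or if a joint passes its speed limit or range.

## Working session

There is one attempt and no reset: what is moved stays moved. The work goes in short steps, Python scripts to look and compute and a shell command to move; the robot and the scene stay as the last step left them, time stands still between calls to the robot, and variables do not carry over. Pictures are saved under pics/ and viewed, at most 10 in all, crops included, and the job is handed in when it is done.

```bash
mkdir -p pics; ls
python3 - <<'E'
from station import sense,eyes,manip
import cv2,numpy as np
s=sense();print(s['t'],s['tcp_pos'],s['tool_rot'],s['force'],s['finger_gap'],manip.tips_ahead)
for n in ['top','side']:
    cv2.imwrite(f'pics/{n}0.png',eyes.snapshot(n)[:,:,::-1]);p=eyes.camera_params(n)
    R=cv2.Rodrigues(np.array(p['rvec']))[0];print(n,p,-R.T@np.array(p['tvec']))
E
```

```text
pics
0.0 [0.22148768 0.5838396  0.30293596] [ 1.80404405e-01  9.83591938e-01 -1.00288783e-03 -3.80943530e-04] [ 0.42363409 -0.02257069 -0.66656118] 0.9951350280686186 0.0726
top {'fx': 542.0375084375338, 'fy': 542.0375084375338, 'cx': 317.0288046228217, 'cy': 238.7378568924598, 'rvec': array([ 2.17548123, -2.11550781,  0.18116325]), 'tvec': array([0.16520317, 0.54716843, 1.21847299])} [0.34610416 0.1931228  1.28618711]
side {'fx': 460.9210847901227, 'fy': 460.9210847901227, 'cx': 325.3639985914127, 'cy': 237.02263294109633, 'rvec': array([ 0.06128529,  2.67374104, -1.64284813]), 'tvec': array([ 0.54263191, -0.03711971,  1.08084623])} [0.56812726 0.96166279 0.46528694]
```

View pics/top0.png

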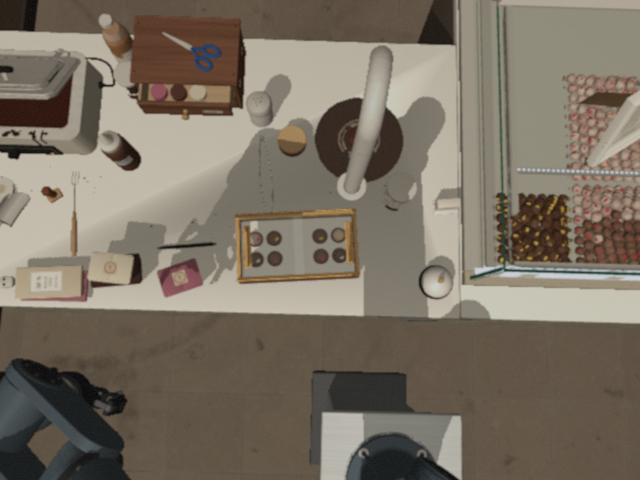

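View pics/side0.png

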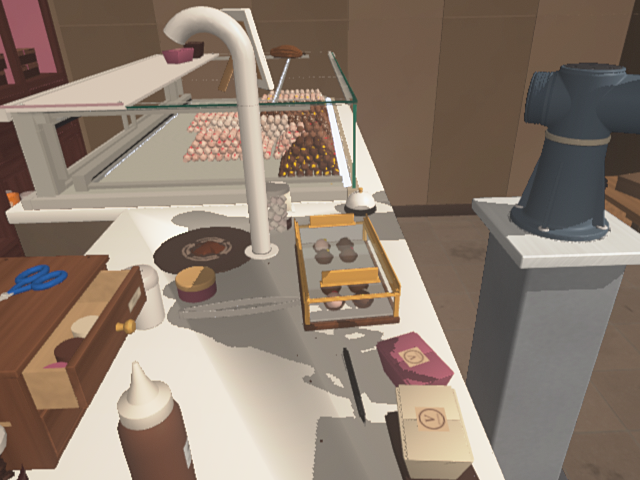

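Top view: case with corners at about (236,213), (354,208), (357,277), (239,282). Bell is at (437,282), with the tap at (350,190)–(380,60) behind the case. The side view shows a pinkish truffle near (335,300). I'll zoom in on both.

```bash
cat > h.py <<'E'
import cv2,numpy as np
from station import sense,eyes
def P(n):
    p=eyes.camera_params(n);return p,cv2.Rodrigues(np.array(p['rvec']))[0],np.array(p['tvec'])
def ray(n,u,v,z,par=None):
    p,R,t=par or P(n);d=R.T@np.array([(u-p['cx'])/p['fx'],(v-p['cy'])/p['fy'],1]);c=-R.T@t
    return c+d*(z-c[2])/d[2]
def proj(n,X,par=None):
    p,R,t=par or P(n);c=R@np.array(X)+t;return p['fx']*c[0]/c[2]+p['cx'],p['fy']*c[1]/c[2]+p['cy']
E
python3 - <<'E'
from h import *
a=cv2.imread('pics/top0.png')[195:300,225:465];b=cv2.imread('pics/side0.png')[195:335,275:415]
a=cv2.resize(a,(720,315),interpolation=3);b=cv2.resize(b,(280,280),interpolation=3)
b=cv2.resize(cv2.imread('pics/side0.png')[205:335,285:405],None,fx=2,fy=2,interpolation=3)
o=np.zeros((580,720,3),np.uint8);o[:315]=a;o[318:318+b.shape[0],:b.shape[1]]=b
cv2.imwrite('pics/z.png',o)
E
```

```text
(no output)
```

View pics/z.png

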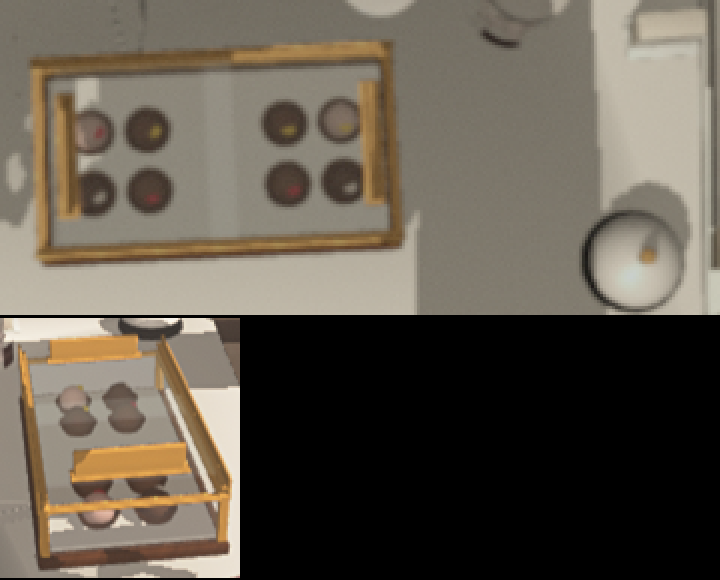

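The chosen truffle (pink, red fleck) is the back one at the left end: enlarged (93,130), case (24, 98). So it's the left panel. The other pink one, at (340,119), has a yellow fleck.

```bash
cat >> h.py <<'E'
def fit(M,X):  # case xy -> world xy rigid
    M=np.array(M,float);X=np.array(X)[:,:2];a,b=M-M.mean(0),X-X.mean(0)
    th=np.arctan2((a[:,0]*b[:,1]-a[:,1]*b[:,0]).sum(),(a*b).sum());R=np.array([[np.cos(th),-np.sin(th)],[np.sin(th),np.cos(th)]])
    t=X.mean(0)-R@M.mean(0);return th,R,t,np.linalg.norm((R@M.T).T+t-X,axis=1)
E
python3 - <<'E'
from h import *
pt=lambda c,r,z:ray('top',225+(c-1)/3,195+(r-1)/3,z)
T=[(93,130),(148,130),(285,123),(340,119),(96,192),(150,190),(288,183),(343,180)]
M=[(24,98),(24,54),(24,-54),(24,-98),(-24,98),(-24,54),(-24,-54),(-24,-98)]
th,R,t,r=fit(np.array(M)/1e3,[pt(*p,.027) for p in T]);print('yaw deg',np.degrees(th),'c',t,r.round(4))
for n,m in dict(pullL=(0,.12),pullLpush=(0,.17),truf=(.024,.098),pullLopen=(0,.016)).items(): print(n,R@m+t)
print('pull top seen',pt(66,155,.092),'right pull',pt(371,142,.0845))
print('button',pt(648,256,.06),'bell base',pt(633,260,.01))
# tap spout end region, ballotin
for uv in [(350,188),(380,60)]: print('tap',ray('top',*uv,0.0),ray('top',*uv,.3))
print('ballotin',[ray('top',u,v,.046)[:2].round(3) for u,v in [(157,272),(195,258),(203,286),(167,298)]])
print('jar',ray('top',400,188,.107))
s=sense();p,Rc,tc=P('wrist');print('wristcam',-Rc.T@tc,Rc[2])
E
```

```text
yaw deg 4.409027208173652 c [0.52464908 0.22595392] [0.0016 0.001  0.0007 0.0012 0.0019 0.0004 0.0004 0.0014]
pullL [0.51542395 0.3455988 ]
pullLpush [0.51158014 0.39545083]
truf [0.5410442  0.32550893]
pullLopen [0.52341906 0.24190657]
pull top seen [0.5127668  0.33673748 0.092     ] right pull [0.53020542 0.11043678 0.0845    ]
button [ 0.45279136 -0.10256978  0.06      ] bell base [ 0.45365787 -0.10275417  0.01      ]
tap [0.67653284 0.10293071 0.        ] [0.59946116 0.12396779 0.3       ]
tap [1.01264649 0.032536   0.        ] [0.85717712 0.06999248 0.3       ]
ballotin [array([0.454, 0.544]), array([0.489, 0.459]), array([0.425, 0.437]), array([0.396, 0.517])]
jar [ 0.65246318 -0.00165026  0.107     ]
wristcam [0.15921533 0.60667881 0.37357378] [ 0.24394904 -0.09588023 -0.96503671]
```

```bash
python3 -m inch '[{"dx":-4.4,"dy":-1.1},{"dx":-4.4,"dy":-1.1},{"dx":-4.4,"dy":-1.1},{"dx":-4.4,"dy":-1.1},{"dx":-4.3,"dy":-1.1},{"dx":-4.3,"dy":-1.2},{"dx":-4.3,"dy":-1.2},{"dx":-4.2,"dy":-1.2},{},{}]' 0; python3 -m inch '[{"wz":-8.4},{"wz":-8.4},{"wz":-8.4},{},{}]'
python3 - <<'E'
from h import *
s=sense();print(s['tcp_pos'],s['tool_rot'],s['q'])
par=P('wrist');cv2.imwrite('pics/w1.png',eyes.snapshot('wrist')[:,:,::-1])
E
```

```text
[0.22150614 0.58387066 0.30301621] [ 1.80408164e-01  9.83591314e-01 -9.45064260e-04 -3.57932996e-04] [ 1.02949502e+00  5.28380121e-01  1.43380839e+00  4.68642785e-06
  1.18142529e+00 -1.78500086e-01]invalid input at $[0]: expected keys dx, dy, dz, wx, wy, wz
invalid input at $[0]: expected keys dx, dy, dz, wx, wy, wz
```

View pics/w1.png

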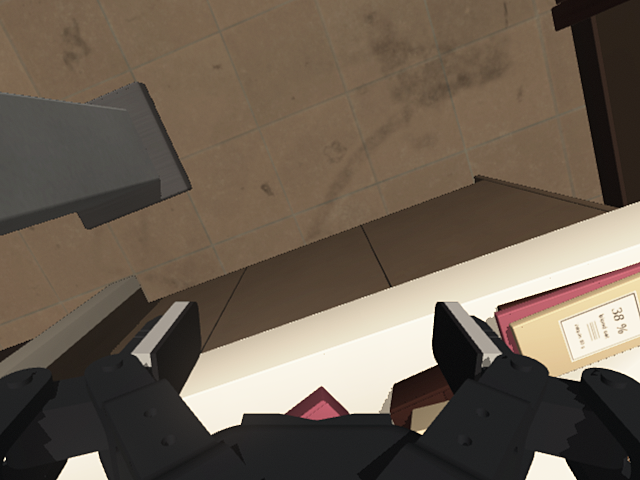

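The wrist view shows only the counter front and the fingers at (170,340) and (470,340). The move was refused because every key is required, so I'll retype it.

```bash
python3 -m inch '[{"dx":-4.4,"dy":-1.1,"dz":0,"wx":0,"wy":0,"wz":0},{"dx":-4.4,"dy":-1.1,"dz":0,"wx":0,"wy":0,"wz":0},{"dx":-4.4,"dy":-1.1,"dz":0,"wx":0,"wy":0,"wz":0},{"dx":-4.4,"dy":-1.1,"dz":0,"wx":0,"wy":0,"wz":0},{"dx":-4.3,"dy":-1.1,"dz":0,"wx":0,"wy":0,"wz":0},{"dx":-4.3,"dy":-1.2,"dz":0,"wx":0,"wy":0,"wz":0},{"dx":-4.3,"dy":-1.2,"dz":0,"wx":0,"wy":0,"wz":0},{"dx":-4.2,"dy":-1.2,"dz":0,"wx":0,"wy":0,"wz":0}]' 0
python3 -m inch '[{"dx":0,"dy":0,"dz":0,"wx":0,"wy":0,"wz":-8.4},{"dx":0,"dy":0,"dz":0,"wx":0,"wy":0,"wz":-8.4},{"dx":0,"dy":0,"dz":0,"wx":0,"wy":0,"wz":-8.4},{"dx":0,"dy":0,"dz":0,"wx":0,"wy":0,"wz":0},{"dx":0,"dy":0,"dz":0,"wx":0,"wy":0,"wz":0}]'
python3 - <<'E'
from h import *
s=sense();print(s['tcp_pos'],s['tool_rot'],s['q'])
par=P('wrist');np.save('w2.npy',np.array(par,dtype=object),allow_pickle=True);cv2.imwrite('pics/w2.png',eyes.snapshot('wrist')[:,:,::-1])
E
```

```text
t: 1.15
tcp_pos: [0.5148, 0.375, 0.3035]
tool_rot: [0.18, 0.984, -0.0, -0.0]
force: [0.2, 0.4, -0.1]
finger_gap: -0.001
gripper_force: 0.0
t: 1.78
tcp_pos: [0.5138, 0.3761, 0.3037]
tool_rot: [-0.038, 0.999, -0.0, -0.0]
force: [-0.2, -0.3, -0.0]
finger_gap: -0.004
gripper_force: 0.0
[0.51376244 0.37607183 0.30369611] [-3.75076990e-02  9.99296315e-01 -9.37594400e-05 -1.96393842e-04] [ 4.56649503e-01  5.43916701e-01  1.40159707e+00 -1.22859200e-05
  1.19651399e+00 -1.18917533e+00]
```

View pics/w2.png

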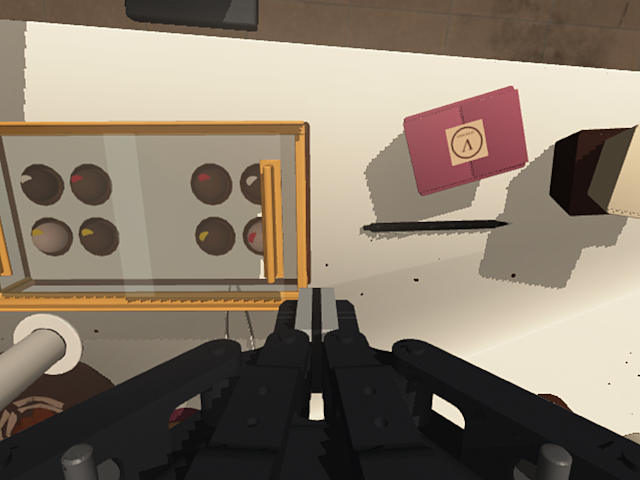

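Wrist view: the left pull's rib spans columns 262–282 and rows 160–283. The pink red-fleck truffle is at about (260,237), half hidden behind the pull. The other truffles are clear, and the shut fingers are at (317,290).

Run:
```python
from h import *
par=P('wrist'); print(par[0]['fx'])
T=[(41,185),(91,185),(211,184),(52,237),(99,236),(215,237)]
M=[(-24,-98),(-24,-54),(-24,54),(24,-98),(24,-54),(24,54)]
th,R,t,r=fit(np.array(M)/1e3,[ray('wrist',*p,.027,par) for p in T]);print(np.degrees(th),t,r.round(4))
for uv in [(262,222),(272,222),(282,222)]:
  for z in (.092,.071):
    w=ray('wrist',*uv,z,par);print(uv,z,w[:2].round(4),'case',(R.T@(w[:2]-t)).round(4))
for m in [(0,.117),(0,.123)]: print('expected px',proj('wrist',[*(R@m+t),.092],par),proj('wrist',[*(R@m+t),.071],par))
print('case(0,.15)',R@(0,.15)+t,'truf',R@(.024,.098)+t)
tip=sense()['tcp_pos']-np.array([0,0,.073]);print('tip px',proj('wrist',tip,par),'fx')
```

```text
389.1336566588195
4.536600959373534 [0.52322694 0.22863379] [0.0003 0.0005 0.0008 0.0009 0.0009 0.0009]
(262, 222) 0.092 [0.5113 0.3345] case [-0.0035  0.1065]
(262, 222) 0.071 [0.5161 0.3319] case [0.001  0.1035]
(272, 222) 0.092 [0.5107 0.3419] case [-0.0035  0.1139]
(272, 222) 0.071 [0.5155 0.3398] case [0.001  0.1114]
(282, 222) 0.092 [0.5102 0.3493] case [-0.0035  0.1213]
(282, 222) 0.071 [0.5149 0.3477] case [0.0011 0.1194]
expected px (np.float64(276.32309993952185), np.float64(226.58214439062846)) (np.float64(278.9468294598679), np.float64(220.6885043382307))
expected px (np.float64(284.3895304903549), np.float64(226.55399911471162)) (np.float64(286.4853876631126), np.float64(220.66200864968692))
case(0,.15) [0.51136255 0.37816384] truf [0.53940035 0.32822506]
tip px (np.float64(318.76416408729426), np.float64(309.064155253989)) fx
```

```bash
python3 -m inch '[{"dx":0,"dy":0.8,"dz":3,"wx":0,"wy":0,"wz":0},{"dx":0,"dy":0,"dz":4,"wx":0,"wy":0,"wz":0},{"dx":0,"dy":0,"dz":4,"wx":0,"wy":0,"wz":0},{"dx":0,"dy":0,"dz":3,"wx":0,"wy":0,"wz":0},{"dx":0,"dy":0,"dz":1.1,"wx":0,"wy":0,"wz":0},{"dx":0,"dy":0,"dz":0,"wx":0,"wy":0,"wz":0},{"dx":0,"dy":0,"dz":0,"wx":0,"wy":0,"wz":0}]'
python3 -m inch '[{"dx":0,"dy":-0.5,"dz":0,"wx":0,"wy":0,"wz":0},{"dx":0,"dy":-0.5,"dz":0,"wx":0,"wy":0,"wz":0},{"dx":0,"dy":-0.5,"dz":0,"wx":0,"wy":0,"wz":0},{"dx":0,"dy":-0.4,"dz":0,"wx":0,"wy":0,"wz":0},{"dx":0,"dy":-0.4,"dz":0,"wx":0,"wy":0,"wz":0},{"dx":0,"dy":-0.4,"dz":0,"wx":0,"wy":0,"wz":0},{"dx":0,"dy":-0.4,"dz":0,"wx":0,"wy":0,"wz":0}]'
python3 - <<'E'
from h import *
s=sense();print(s['tcp_pos'],s['force'])
cv2.imwrite('pics/w3.png',eyes.snapshot('wrist')[:,:,::-1])
E
```

```text
t: 2.7
tcp_pos: [0.5141, 0.3846, 0.1544]
tool_rot: [-0.038, 0.999, 0.001, 0.001]
force: [-0.2, 0.9, 1.2]
finger_gap: 0.003
gripper_force: 0.0
t: 3.58
tcp_pos: [0.5157, 0.3532, 0.1529]
tool_rot: [-0.038, 0.999, 0.0, 0.0]
force: [-1.2, 2.0, -0.9]
finger_gap: -0.001
gripper_force: 0.7
[0.51565459 0.35320711 0.15288869] [-1.16227221  2.03164231 -0.9033382 ]
```

View pics/w3.png

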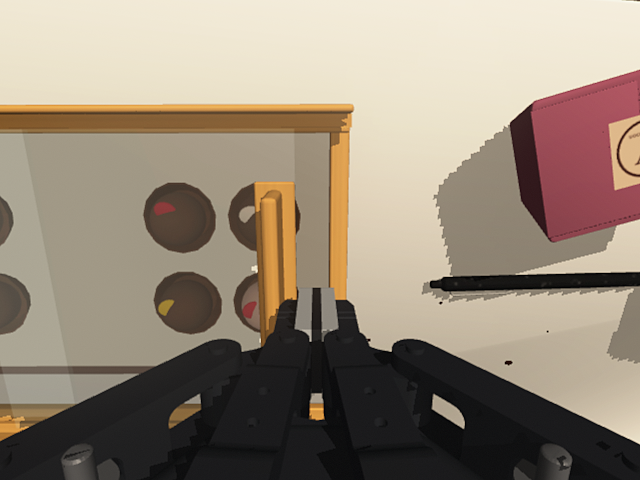

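The shut fingers are against the pull's outer face at (295,300) with about 2 N. I'll push on.

```bash
python3 -m inch '[{"dx":0,"dy":-0.6,"dz":0,"wx":0,"wy":0,"wz":0},{"dx":0,"dy":-0.6,"dz":0,"wx":0,"wy":0,"wz":0},{"dx":0,"dy":-0.6,"dz":0,"wx":0,"wy":0,"wz":0},{"dx":0,"dy":-0.6,"dz":0,"wx":0,"wy":0,"wz":0},{"dx":0,"dy":-0.6,"dz":0,"wx":0,"wy":0,"wz":0},{"dx":0,"dy":-0.6,"dz":0,"wx":0,"wy":0,"wz":0},{"dx":0,"dy":-0.6,"dz":0,"wx":0,"wy":0,"wz":0},{"dx":0,"dy":-0.6,"dz":0,"wx":0,"wy":0,"wz":0},{"dx":0,"dy":-0.6,"dz":0,"wx":0,"wy":0,"wz":0},{"dx":0,"dy":-0.6,"dz":0,"wx":0,"wy":0,"wz":0}]'
python3 -m inch '[{"dx":0,"dy":-0.5,"dz":0,"wx":0,"wy":0,"wz":0},{"dx":0,"dy":-0.5,"dz":0,"wx":0,"wy":0,"wz":0},{"dx":0,"dy":-0.5,"dz":0,"wx":0,"wy":0,"wz":0},{"dx":0,"dy":-0.4,"dz":0,"wx":0,"wy":0,"wz":0},{"dx":0,"dy":-0.4,"dz":0,"wx":0,"wy":0,"wz":0},{"dx":0,"dy":-0.3,"dz":0,"wx":0,"wy":0,"wz":0},{"dx":0,"dy":0,"dz":0,"wx":0,"wy":0,"wz":0}]'
```

```text
t: 4.88
tcp_pos: [0.5204, 0.293, 0.1529]
tool_rot: [-0.039, 0.999, 0.0, 0.0]
force: [-0.5, 1.3, -0.6]
finger_gap: -0.002
gripper_force: 0.7
t: 5.75
tcp_pos: [0.5222, 0.267, 0.1529]
tool_rot: [-0.038, 0.999, -0.0, -0.0]
force: [0.4, -0.3, -0.5]
finger_gap: 0.002
gripper_force: 0.0
```

```bash
python3 -m inch '[{"dx":0,"dy":-0.2,"dz":0,"wx":0,"wy":0,"wz":0},{"dx":0,"dy":-0.2,"dz":0,"wx":0,"wy":0,"wz":0},{"dx":0,"dy":-0.2,"dz":0,"wx":0,"wy":0,"wz":0}]'
python3 -m inch '[{"dx":0,"dy":-0.1,"dz":0,"wx":0,"wy":0,"wz":0},{"dx":0,"dy":-0.1,"dz":0,"wx":0,"wy":0,"wz":0}]'
python3 - <<'E'
from h import *
s=sense();print(s['tcp_pos'],s['force'])
cv2.imwrite('pics/w4.png',eyes.snapshot('wrist')[:,:,::-1])
E
```

```text
t: 6.12
tcp_pos: [0.5226, 0.2614, 0.1529]
tool_rot: [-0.039, 0.999, 0.0, -0.0]
force: [-0.1, 1.4, 0.2]
finger_gap: 0.002
gripper_force: 0.7
t: 6.38
tcp_pos: [0.5227, 0.2603, 0.153]
tool_rot: [-0.038, 0.999, 0.001, -0.0]
force: [-1.2, 7.0, -0.8]
finger_gap: -0.004
gripper_force: 3.6
[0.52268002 0.26034165 0.15296451] [-1.24904777  6.99834262 -0.81700457]
```

View pics/w4.png

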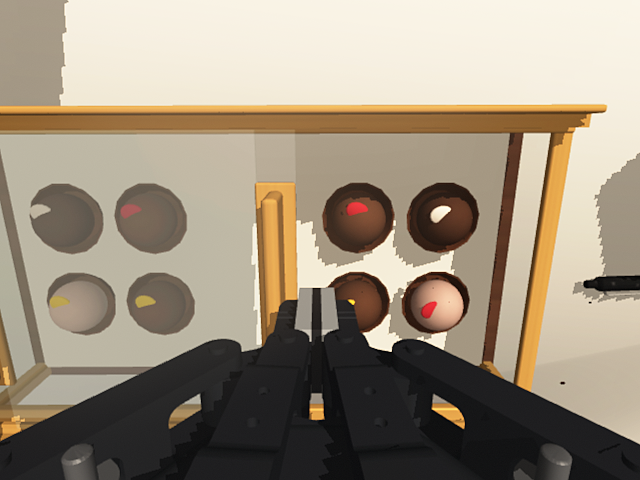

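The stop is reached (7 N). The left half is open, the chosen truffle stands free at (436,302), and the right panel is still shut. Next I back off, lift and go to the bell.

```bash
python3 - <<'E'
from h import *
par=P('wrist')
T=[(66,218),(151,218),(358,218),(443,217),(81,303),(161,303),(436,302)]
M=[(-24,-98),(-24,-54),(-24,54),(-24,98),(24,-98),(24,-54),(24,98)]
th,R,t,r=fit(np.array(M)/1e3,[ray('wrist',*p,.027,par) for p in T]);print(np.degrees(th),t,r.round(4),'truf',R@(.024,.098)+t,ray('wrist',436,302,.027,par))
E
python3 -m inch '[{"dx":0,"dy":0.4,"dz":0,"wx":0,"wy":0,"wz":0},{"dx":0,"dy":0.6,"dz":0,"wx":0,"wy":0,"wz":0},{"dx":0,"dy":0,"dz":-3,"wx":0,"wy":0,"wz":0},{"dx":0,"dy":0,"dz":-4,"wx":0,"wy":0,"wz":0},{"dx":0,"dy":0,"dz":-3,"wx":0,"wy":0,"wz":0},{"dx":0,"dy":0,"dz":0,"wx":0,"wy":0,"wz":0}]'
python3 -m inch '[{"dx":1.2,"dy":-4.6,"dz":0,"wx":0,"wy":0,"wz":0},{"dx":1.2,"dy":-4.6,"dz":0,"wx":0,"wy":0,"wz":0},{"dx":1.2,"dy":-4.6,"dz":0,"wx":0,"wy":0,"wz":0},{"dx":1.2,"dy":-4.6,"dz":0,"wx":0,"wy":0,"wz":0},{"dx":1.2,"dy":-4.6,"dz":0,"wx":0,"wy":0,"wz":0},{"dx":1.2,"dy":-4.6,"dz":0,"wx":0,"wy":0,"wz":0},{"dx":1.2,"dy":-4.6,"dz":0,"wx":0,"wy":0,"wz":0},{"dx":1.3,"dy":-4.5,"dz":0,"wx":0,"wy":0,"wz":0},{"dx":0,"dy":0,"dz":0,"wx":0,"wy":0,"wz":0},{"dx":0,"dy":0,"dz":0,"wx":0,"wy":0,"wz":0}]'
python3 - <<'E'
from h import *
s=sense();print(s['tcp_pos'],s['force'],proj('wrist',[.4528,-.1026,.06]),proj('wrist',s['tcp_pos']-np.array([0,0,.073])))
cv2.imwrite('pics/w5.png',eyes.snapshot('wrist')[:,:,::-1])
E
```

```text
4.47374754958885 [0.52237344 0.22802476] [0.001  0.0007 0.0011 0.0012 0.0012 0.0008 0.0012] truf [0.53865609 0.32759822] [0.53823651 0.32645734 0.027     ]
t: 7.18
tcp_pos: [0.5235, 0.2698, 0.2554]
tool_rot: [-0.039, 0.999, 0.0, 0.003]
force: [0.8, 0.4, -0.6]
finger_gap: 0.002
gripper_force: 0.0
t: 8.43
tcp_pos: [0.453, -0.1035, 0.252]
tool_rot: [-0.038, 0.999, 0.001, -0.001]
force: [0.4, 0.3, -0.5]
finger_gap: -0.005
gripper_force: 0.0
[ 0.45299366 -0.10354914  0.25201093] [ 0.42382319  0.33111292 -0.47102917] (np.float64(318.72951923078654), np.float64(236.2200545053153)) (np.float64(318.52102866538434), np.float64(309.36919169397794))
```

View pics/w5.png

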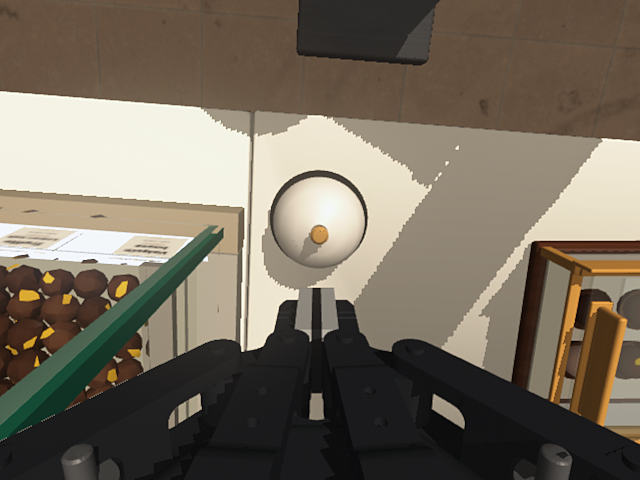

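The button is at (319,234), within 1 mm of the prediction. The display case's glass corner at (222,230) is near the gripper on the right, so I'll check clearance before descending.

Run:
```python
from h import *
for z in (0,.05,.1,.15,.2,.25,.3): print(z,'w',ray('wrist',222,230,z)[:2].round(3),'top',ray('top',475,275,z)[:2].round(3),ray('top',505,264,z)[:2].round(3),'basecorner w',ray('wrist',243,208,z)[:2].round(3))
a=cv2.imread('pics/top0.png')[225:325,415:535];cv2.imwrite('pics/z2.png',cv2.resize(a,None,fx=5,fy=5,interpolation=3))
```

```text
0 w [ 0.469 -0.183] top [ 0.472 -0.199] [ 0.501 -0.272] basecorner w [ 0.449 -0.166]
0.05 w [ 0.456 -0.172] top [ 0.467 -0.184] [ 0.495 -0.254] basecorner w [ 0.439 -0.157]
0.1 w [ 0.444 -0.16 ] top [ 0.462 -0.169] [ 0.489 -0.236] basecorner w [ 0.43  -0.148]
0.15 w [ 0.431 -0.149] top [ 0.458 -0.154] [ 0.483 -0.218] basecorner w [ 0.42 -0.14]
0.2 w [ 0.418 -0.137] top [ 0.453 -0.138] [ 0.477 -0.2  ] basecorner w [ 0.41  -0.131]
0.25 w [ 0.405 -0.126] top [ 0.448 -0.123] [ 0.471 -0.182] basecorner w [ 0.401 -0.122]
0.3 w [ 0.393 -0.114] top [ 0.443 -0.108] [ 0.465 -0.164] basecorner w [ 0.391 -0.113]
```

View pics/z2.png

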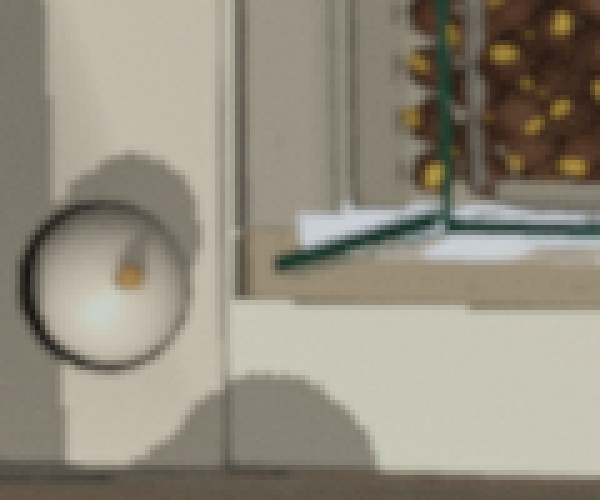

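A vertical glass corner stands at about (0.46, -0.178), some 75 mm from the tool axis. The gripper body's half-width is about 42 mm, so the descent is clear.

```bash
python3 -m inch '[{"dx":0.1,"dy":0.1,"dz":3,"wx":0,"wy":0,"wz":0},{"dx":0,"dy":0,"dz":3,"wx":0,"wy":0,"wz":0},{"dx":0,"dy":0,"dz":3,"wx":0,"wy":0,"wz":0},{"dx":0,"dy":0,"dz":1.5,"wx":0,"wy":0,"wz":0},{"dx":0,"dy":0,"dz":0.7,"wx":0,"wy":0,"wz":0},{"dx":0,"dy":0,"dz":0,"wx":0,"wy":0,"wz":0},{"dx":0,"dy":0,"dz":0,"wx":0,"wy":0,"wz":0}]'
python3 -m inch '[{"dx":0,"dy":0,"dz":0.2,"wx":0,"wy":0,"wz":0},{"dx":0,"dy":0,"dz":0.1,"wx":0,"wy":0,"wz":0},{"dx":0,"dy":0,"dz":0.1,"wx":0,"wy":0,"wz":0}]'
python3 -m inch '[{"dx":0,"dy":0,"dz":0.1,"wx":0,"wy":0,"wz":0},{"dx":0,"dy":0,"dz":0,"wx":0,"wy":0,"wz":0}]'
```

```text
t: 9.35
tcp_pos: [0.453, -0.1028, 0.1415]
tool_rot: [-0.039, 0.999, -0.0, 0.001]
force: [0.0, -0.1, -0.7]
finger_gap: 0.003
gripper_force: 0.0
t: 9.72
tcp_pos: [0.4526, -0.1032, 0.137]
tool_rot: [-0.038, 0.999, -0.0, 0.0]
force: [0.4, 0.4, 0.7]
finger_gap: 0.002
gripper_force: 0.0
t: 9.98
tcp_pos: [0.4525, -0.1031, 0.1358]
tool_rot: [-0.038, 0.999, 0.0, -0.0]
force: [0.5, 0.2, -0.3]
finger_gap: 0.002
gripper_force: 0.0
```

```bash
python3 -m inch '[{"dx":0,"dy":0,"dz":0.2,"wx":0,"wy":0,"wz":0},{"dx":0,"dy":0,"dz":0.1,"wx":0,"wy":0,"wz":0},{"dx":0,"dy":0,"dz":0.1,"wx":0,"wy":0,"wz":0},{"dx":0,"dy":0,"dz":0.1,"wx":0,"wy":0,"wz":0}]'
python3 -m inch '[{"dx":0,"dy":0,"dz":0.1,"wx":0,"wy":0,"wz":0},{"dx":0,"dy":0,"dz":0,"wx":0,"wy":0,"wz":0}]'
```

```text
t: 10.48
tcp_pos: [0.4525, -0.1031, 0.131]
tool_rot: [-0.039, 0.999, -0.0, -0.0]
force: [-0.1, 0.5, 3.7]
finger_gap: 0.004
gripper_force: 1.8
t: 10.72
tcp_pos: [0.4525, -0.103, 0.1302]
tool_rot: [-0.039, 0.999, -0.0, 0.0]
force: [-0.7, 0.6, 4.8]
finger_gap: 0.0
gripper_force: 2.8
```

```bash
python3 -m inch '[{"dx":0,"dy":0,"dz":0.1,"wx":0,"wy":0,"wz":0},{"dx":0,"dy":0,"dz":0,"wx":0,"wy":0,"wz":0}]'
python3 -m inch '[{"dx":0,"dy":0,"dz":0.05,"wx":0,"wy":0,"wz":0},{"dx":0,"dy":0,"dz":0,"wx":0,"wy":0,"wz":0}]'
```

```text
t: 10.98
tcp_pos: [0.4525, -0.103, 0.1294]
tool_rot: [-0.039, 0.999, -0.0, 0.0]
force: [-1.5, 0.7, 7.7]
finger_gap: 0.002
gripper_force: 3.7
t: 11.22
tcp_pos: [0.4525, -0.103, 0.1291]
tool_rot: [-0.039, 0.999, -0.0, 0.0]
force: [-1.8, 0.2, 9.5]
finger_gap: 0.005
gripper_force: 4.7
```

Button fully down (9.5 N, tips at 56.5 mm). Next is lift and go above the truffle.

```bash
python3 -m inch '[{"dx":0,"dy":0,"dz":-1,"wx":0,"wy":0,"wz":0},{"dx":0,"dy":0,"dz":-4,"wx":0,"wy":0,"wz":0},{"dx":0,"dy":0,"dz":-4,"wx":0,"wy":0,"wz":0},{"dx":0,"dy":0,"dz":-3,"wx":0,"wy":0,"wz":0},{"dx":0,"dy":0,"dz":0,"wx":0,"wy":0,"wz":0}]'
python3 -m inch '[{"dx":-1.3,"dy":4.7,"dz":0,"wx":0,"wy":0,"wz":0},{"dx":-1.3,"dy":4.7,"dz":0,"wx":0,"wy":0,"wz":0},{"dx":-1.3,"dy":4.7,"dz":0,"wx":0,"wy":0,"wz":0},{"dx":-1.3,"dy":4.7,"dz":0,"wx":0,"wy":0,"wz":0},{"dx":-1.3,"dy":4.7,"dz":0,"wx":0,"wy":0,"wz":0},{"dx":-1.3,"dy":4.7,"dz":0,"wx":0,"wy":0,"wz":0},{"dx":-1.3,"dy":4.7,"dz":0,"wx":0,"wy":0,"wz":0},{"dx":-1.3,"dy":4.7,"dz":0,"wx":0,"wy":0,"wz":0},{"dx":-1.5,"dy":4.6,"dz":0,"wx":0,"wy":0,"wz":0},{"dx":0,"dy":0,"dz":0,"wx":0,"wy":0,"wz":0}]'
python3 - <<'E'
from h import *
s=sense();par=P('wrist');im=eyes.snapshot('wrist');cv2.imwrite('pics/w6.png',im[:,:,::-1])
print(s['tcp_pos'],s['force'],proj('wrist',[.5385,.327,.04],par),proj('wrist',[.5385,.327,.027],par))
E
```

```text
t: 11.85
tcp_pos: [0.4537, -0.1035, 0.2505]
tool_rot: [-0.039, 0.999, -0.001, 0.003]
force: [-0.4, 0.4, -0.7]
finger_gap: 0.002
gripper_force: 0.0
t: 13.1
tcp_pos: [0.5385, 0.3297, 0.2465]
tool_rot: [-0.04, 0.999, 0.0, -0.0]
force: [-0.3, -0.7, 0.2]
finger_gap: 0.002
gripper_force: 0.0
[0.53851325 0.32972104 0.24647847] [-0.26546211 -0.68707558  0.22272554] (np.float64(313.8598060900122), np.float64(230.88086767509748)) (np.float64(313.96038956164847), np.float64(226.90922603749843))
```

View pics/w6.png

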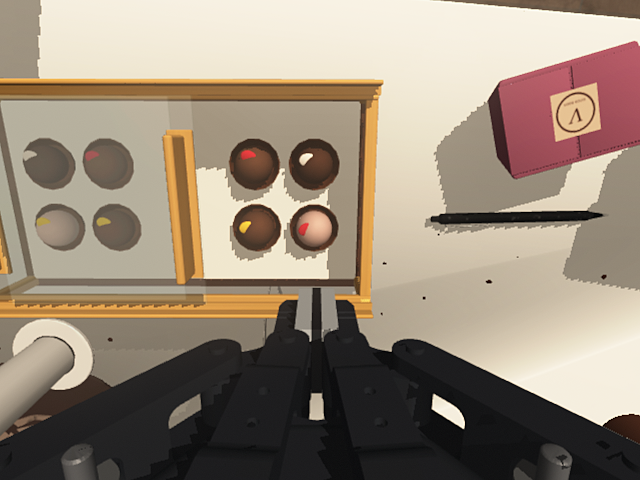

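The truffle at (314,228) matches the prediction, and both panels are as wanted. I'll shift 2 mm, lower and hold.

```bash
python3 -m inch '[{"dx":0,"dy":-0.2,"dz":2.5,"wx":0,"wy":0,"wz":0},{"dx":0,"dy":0,"dz":3,"wx":0,"wy":0,"wz":0},{"dx":0,"dy":0,"dz":2.5,"wx":0,"wy":0,"wz":0},{"dx":0,"dy":0,"dz":2,"wx":0,"wy":0,"wz":0},{"dx":0,"dy":0,"dz":1,"wx":0,"wy":0,"wz":0},{"dx":0,"dy":0,"dz":0,"wx":0,"wy":0,"wz":0},{"dx":0,"dy":0,"dz":0,"wx":0,"wy":0,"wz":0}]'
for i in 1 2; do python3 -m inch '[{"dx":0,"dy":0,"dz":0,"wx":0,"wy":0,"wz":0},{"dx":0,"dy":0,"dz":0,"wx":0,"wy":0,"wz":0},{"dx":0,"dy":0,"dz":0,"wx":0,"wy":0,"wz":0},{"dx":0,"dy":0,"dz":0,"wx":0,"wy":0,"wz":0},{"dx":0,"dy":0,"dz":0,"wx":0,"wy":0,"wz":0},{"dx":0,"dy":0,"dz":0,"wx":0,"wy":0,"wz":0},{"dx":0,"dy":0,"dz":0,"wx":0,"wy":0,"wz":0},{"dx":0,"dy":0,"dz":0,"wx":0,"wy":0,"wz":0},{"dx":0,"dy":0,"dz":0,"wx":0,"wy":0,"wz":0},{"dx":0,"dy":0,"dz":0,"wx":0,"wy":0,"wz":0}]'; done
```

```text
t: 14.02
tcp_pos: [0.5393, 0.3247, 0.1391]
tool_rot: [-0.038, 0.999, 0.0, 0.001]
force: [0.0, 0.6, 0.1]
finger_gap: -0.003
gripper_force: 0.0
t: 15.28
tcp_pos: [0.5389, 0.3248, 0.1384]
tool_rot: [-0.038, 0.999, -0.0, -0.0]
force: [-0.8, 0.4, 0.1]
finger_gap: -0.0
gripper_force: 0.0
t: 16.52
tcp_pos: [0.5389, 0.3249, 0.1384]
tool_rot: [-0.039, 0.999, -0.0, 0.0]
force: [-0.2, -0.6, 0.3]
finger_gap: 0.001
gripper_force: 0.0
```

Within about 2 mm of the axis, tips at 65 mm (25 mm clear), held 2.5 s. Handing in.

```bash
python3 -c "
from station import workorder;print(workorder.sign_off())"
```

```text
the job is handed in; nothing more can be done
None
```

The left panel is pushed fully open with the right one left shut, the bell button was pressed to its stop, and the fingertips are still pointing about 25 mm above the pink red-fleck truffle; the job is handed in, but it returned no verdict.

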